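# Seat the grinder's keyed burr carrier

## Task

Put the coffee grinder's burr carrier back in place with the fingertips only: push its orange tab round until the notch in the disc is over the locating pin, by the red mark on the collar, then press the disc down on its centre boss until it is fully home, flush with the collar. Do not pinch or lift the carrier, press no harder than a finger would, leave everything else on the counter where it stands, and take the hand away at the end.

Things in the scene. Friction and masses are not known exactly. Their poses are not given: they have to be found in the camera images.
- grinder: Low cream coffee grinder, hopper off, fixed. Origin on the counter under the centre of the round chamber; z up, x from the steel spout to the lower rear deck (100 mm high), and from chamber centre to pin. Body 140 x 140 mm. Chamber: well 110 mm wide in a cream collar, 126 mm outside, rim 144 mm and inner ledge 130 mm above the counter. A fixed hidden shaft keeps the carrier centred.
- pin (a point): Top of the brass locating pin, 6 mm thick with a round tip, standing 7 mm up from the ledge, 44 mm from the chamber's centre. The carrier hides it until the notch is over it; a red mark on the collar's rim stands right beside it.
- carrier: Steel keyed disc (burr carrier), 104 mm across, 14 mm thick, 0.4 kg, loose on a rubber seal. Origin: centre of its underside; z up, x to its notch. Starts 9 mm proud: top 153 mm above the counter, 2 mm clear of the pin; fully home the top is at 144 mm, flush with the collar. A 1 to 2 N push on its tab turns it either way; it stays where left. Pressed with notch off pin it stops after 2 mm.
- notch (a point): Point in the rim notch of the carrier, level with its underside, 44 mm from its centre. The notch is open to the rim and through the full thickness, about 12 mm wide, so it passes the pin with about 3 mm to spare each side. A red line on the disc points to it.
- tab (a point): Middle of the upright orange finger tab on the carrier, a flat fin exactly opposite the notch: 7 mm thick, 24 mm long along the disc's radius (26 to 50 mm from the centre), rising 20 mm above the disc's top; its flat faces look along the turning direction. This point is 38 mm from the centre, 10 mm above the disc's top.
- boss (a point): Centre of the flat top of the dark round boss in the middle of the carrier, 34 mm wide, 10 mm above the disc's top: the place to press.
- seal (a joint): How far the rubber seal under the carrier is pushed down, m: 0 at the start, 0.009 when the carrier is fully home. It slides with friction: it takes about 4 to 7 N of finger push, does not spring back, and ends on the solid ledge.
- lockring: brass lock ring, 60 mm outside, 8 mm thick, lying on the low rear deck of the grinder; loose, a bystander. Origin at the centre of its underside.
- catchcup: steel catch cup, 56 mm wide, 55 mm tall, on the counter under the grinder's spout; loose, a bystander. Origin at the centre of its underside.
- hopper: clear bean hopper taken off the grinder, 120 mm wide, 140 mm tall, standing upside down beside it; loose, a bystander. Origin at the centre of its underside.
- brush: cleaning brush lying beside the grinder; loose, a bystander, about 0.2 m long.
- tamper: dark steel tamper, 58 mm wide, 90 mm tall; loose, a bystander. Origin at the centre of its underside.
- espressocup: white espresso cup with a handle, 68 mm wide, 60 mm tall; loose, a bystander. Origin at the centre of its underside.
- jug: steel milk jug with a handle, 84 mm wide, 105 mm tall; loose, a bystander. Origin at the centre of its underside.
There are look-alikes about, which are no part of the job. Of the things like the carrier, leave any that is blue or green; of the rest the smaller one is meant.

How it is judged:
At the end, for the whole second after the job is handed in: The notch is on the pin (within 5 mm, seen from above) and the carrier lies level (within 0.04 rad) and still, fully home: its underside within 1.5 mm of the ledge and the seal pushed down by more than 7.5 mm (horizontal distance between notch and pin below 0.005 m and z of carrier in the frame of grinder between 0.128 and 0.1315 m and value of joint seal above 0.0075 m and angle between carrier's own z axis and vertical below 0.04 rad and linear speed of carrier below 0.01 m/s); the robot touches nothing.
It fails at once if the carrier is lifted more than 6 mm above where it first lay (height (world z) of carrier above 0.145 m).
It fails at once if the carrier is tipped by more than 0.2 rad (angle between carrier's own z axis and vertical above 0.2 rad).
It fails at once if the carrier is squeezed or pressed with more than 36 N (contact force between the fingers and carrier above 36 N).
It fails at once if another thing on the counter or grinder is moved more than 20 mm (distance of any of lockring, catchcup, hopper, brush, tamper, espressocup, jug from where it was at the start of the episode above 0.02 m).
It also fails if it takes over 48 s, if anything falls off the work surface, if the arm or the gripper's body presses on something with over 40 N, if the wrist force passes 120 N, or if a joint passes its speed limit or range.

## Robot

A 7-joint arm with a two-finger parallel gripper is mounted at the origin on the work surface. World frame = base frame: x ahead of the robot, y to its left, z up, the work surface at z = 0. Lengths are in m, angles in rad, forces in N, time in s.
With the tool pointing down it reaches from about 0.4 to 0.9 m from the base axis. Payload 5.6 kg.
Tool frame: the origin (TCP) lies midway between the tips of the shut fingers; the grasp point (between the pads) lies 19 mm behind it; z points along the fingers, y is the line along which they close (so a half turn about z gives the same grasp; the last joint's range is limited). The gripper opens to 92 mm and grips with 3 to 60 N. Pads are 20 mm wide; open, the fingers measure 128 mm over their backs; the gripper's body (75 mm by 189 mm) begins 69 mm behind the grasp point.
Start: joints at [-1.298, 0.468, -0.012, 1.603, 0.006, 1.071, -0.056], TCP at [0.202, 0.618, 0.215] pointing down, gripper open.
Joint ranges: [-2.53, 2.53], [-0.31, 2.02], [-1.57, 1.55], [0.28, 2.44], [-1.29, 4.43], [0.15, 1.84], [-2.92, 2.92]. Speed limits (rad/s): [2.57, 2.57, 3.14, 3.14, 3.14, 3.14, 3.14].

## Interface

Orientations are given as a 3x3 rotation matrix whose columns are the frame's x, y, z axes.
In Python, from station import env, effector, solver, viewer, workorder, search_frame, tip_of gives the robot as it stands. Calls block until the motion is done:
- env.reach(position, orientation): joint-space move of the TCP to a pose.
- env.movel(position, frame=None, rate=0.15): straight line of the TCP; frame=None keeps the orientation; rate is the mean speed in m/s.
- env.goto_joints(angles): joint-space move.
- effector.release() and effector.grasp(squeeze=None): open the fingers fully, or close them until they stop; squeeze is the grip in N (None keeps the last).
- env.pause(seconds).
- solver.inverse_kinematics(position, orientation): joint angles nearest the present ones, or None.
- env.sense(): the state.
- viewer.read_camera(name): name is "scene" or "top" or "wrist"; returns (picture, depth): 420x560x3 uint8, red, green, blue; 420x560 float32, m along the optical axis (not along the pixel's ray), 0 where there is no reading.
- viewer.camera_info(name): a dict with "intrinsics" (3x3 intrinsics, pixels), "eye" and "rotation" of the camera in the world; the wrist camera has in their place "T_tool_cam" (4x4, takes a point from camera to tool coordinates, whose origin is the TCP and whose axes are the flange's). Camera axes: x right, y up, looking along -z (the intrinsics and any distortion apply to the point x, -y, -z); pixel columns grow to the right and rows downward; lengths in m; the calibration is good to about 2 mm. A picture is of the moment at which its call begins: read the wrist's pose just before it. camera_info takes no time and is no camera call.
A pose or a line that the arm cannot do raises env.PlanningError and nothing moves.
- workorder.finish_job(): hands the job in; it is judged then, once.
Trained networks look in the newest picture that a camera, given by its name, has taken for a name from the list of things; names that differ only in an ending like _2 or _b are one class to them, and where a whole thing is asked for, a point or a joint stands for the part that bears it (a point fixed in the world has none). Each returns a list of dicts, best first, with "score" (0 to 1); they miss things now and then, are a little off and sometimes report something else, mostly with a low value. They report only what shows in the picture. A call takes as long as a camera call. They do not tell look-alikes from the thing itself.
- search_frame(camera, name): "at" ([x, y, z] in m, in world coordinates, good to about 4 mm: the middle of the surface that is visible of it).
- tip_of(camera, name): "at" ([x, y, z] in m, in world coordinates, good to about 4 mm: a listed point, or the origin of a listed thing).
The state is a dict: "t": time; "joint_positions": joint angles; "joint_velocities": joint speeds; "tau": joint torques, N m; "ee_pos": TCP position; "tcp_rot": TCP orientation; "wrist_force": force on the tool from outside, world axes, zero at the start; "moment": the same for the moment, N m; "gripper_width": finger opening in m; "grasp_force": force on a finger pad.
Only numpy, scipy, OpenCV 4.12 (cv2) and the standard library are available. Lean on these libraries where they do the work, as an engineer would, in place of code of your own. Each camera call takes 0.05 s, during which the arm holds its last target. There are 200 camera calls.

## Working session

There is one attempt and no reset: what is moved stays moved. The work goes in short steps, each a Python script; the robot and the scene stay as the last script left them, time stands still between calls to the robot, and variables do not carry over. Pictures are saved under pics/ and viewed, at most 10 in all, crops included, and the job is handed in when it is done.

```bash
mkdir -p pics; ls; cat > h.py <<'E'
import numpy as np, cv2
from station import env, effector, solver, viewer, workorder, search_frame, tip_of
def shot(c,fn=None):
    s=env.sense(); p,d=viewer.read_camera(c)
    if fn: cv2.imwrite('pics/'+fn,p[:,:,::-1])
    i=viewer.camera_info(c); K=np.array(i['intrinsics'])
    if 'eye' in i: R=np.array(i['rotation']); e=np.array(i['eye'])
    else:
        T=np.array(i['T_tool_cam']); Rt=np.array(s['tcp_rot']); R=Rt@T[:3,:3]; e=np.array(s['ee_pos'])+Rt@T[:3,3]
    return p,d,K,R,e,i
def world(u,v,z,K,R,e):  # z=depth
    u=np.asarray(u,float);v=np.asarray(v,float)
    c=np.stack([(u-K[0,2])/K[0,0]*z,-(v-K[1,2])/K[1,1]*z,-z],-1)
    return c@R.T+e
def cloud(S):
    p,d,K,R,e,i=S; v,u=np.mgrid[:d.shape[0],:d.shape[1]]
    return world(u,v,d,K,R,e)
E
python3 - <<'E'
from h import *
a=shot('scene','s1.png');b=shot('top','t1.png')
print(a[5],b[5])
np.set_printoptions(precision=3,suppress=True)
for c in('scene','top'):
  for n in('carrier','tab','boss','notch','grinder','pin'):
    try: print(c,n,[(np.round(x['at'],3),round(x['score'],2)) for x in tip_of(c,n)])
    except Exception as ex: print(n,ex)
print(env.sense())
E
```

```text
pics
{'intrinsics': array([[435.00652767,   0.        , 277.91005872],
       [  0.        , 435.00652767, 211.33092438],
       [  0.        ,   0.        ,   1.        ]]), 'eye': array([ 0.93571577, -0.29455406,  0.87553459]), 'rotation': array([[ 0.63566795, -0.63728864,  0.4356483 ],
       [ 0.77185559,  0.51530256, -0.37242747],
       [ 0.01285311,  0.57299778,  0.81945613]])} {'intrinsics': array([[492.75570635,   0.        , 282.53753272],
       [  0.        , 492.75570635, 214.85626697],
       [  0.        ,   0.        ,   1.        ]]), 'eye': array([0.34376012, 0.04294998, 1.21063607]), 'rotation': array([[-0.02012866,  0.98345436, -0.18003433],
       [-0.99970041, -0.02230578, -0.01007635],
       [-0.01392543,  0.17977757,  0.98360872]])}
scene carrier [(array([0.689, 0.38 , 0.002]), 0.96), (array([ 0.507, -0.2  , -0.002]), 0.89), (array([ 0.354, -0.007,  0.   ]), 0.77), (array([0.564, 0.124, 0.139]), 0.76)]
scene tab [(array([0.539, 0.158, 0.158]), 0.91), (array([ 0.517, -0.251,  0.035]), 0.8), (array([0.349, 0.034, 0.025]), 0.59), (array([0.643, 0.366, 0.031]), 0
[... 1160 characters left out ...]
47)]
top grinder [(array([0.562, 0.124, 0.002]), 0.77), (array([0.409, 0.226, 0.   ]), 0.35)]
top pin [(array([0.601, 0.143, 0.135]), 0.81)]
{'t': 0.7, 'joint_positions': array([-1.298,  0.467, -0.012,  1.603,  0.006,  1.071, -0.056]), 'joint_velocities': array([-0.   , -0.001,  0.001,  0.   , -0.001,  0.   , -0.002]), 'tau': array([  0.   , -52.026,  -0.012, -24.401,  -0.057,   0.011,   0.   ]), 'ee_pos': array([0.202, 0.618, 0.215]), 'tcp_rot': array([[-0.951,  0.311,  0.   ],
       [ 0.311,  0.951,  0.   ],
       [-0.   ,  0.   , -1.   ]]), 'wrist_force': array([-0.885, -0.357,  0.152]), 'moment': array([ 0.03 ,  0.008, -0.02 ]), 'grasp_force': 0.0, 'gripper_width': 0.09188992479303461}
```

View pics/s1.png

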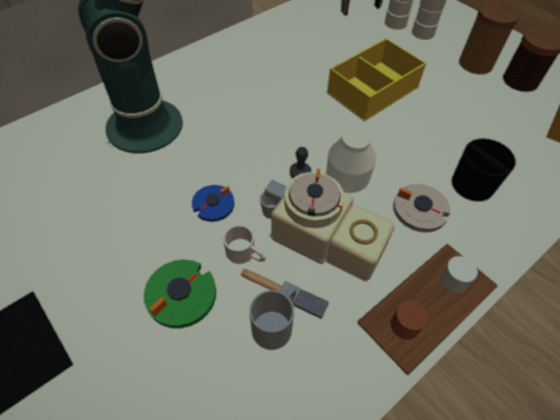

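View pics/t1.png

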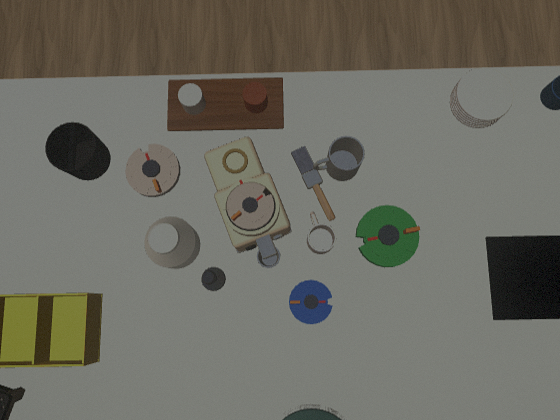

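The scene view shows the target carrier, steel and seated in the grinder, at about (315,195), with its tab at the rear. The top view shows it at (251,205), with its tab at about (237,215) and notch at about (265,193). The blue, green and larger loose steel discs are look-alikes. I'll take a closer look with the wrist camera.

```bash
cat >> h.py <<'E'
def ori(a):  # tool down, tool y along angle a
    y=np.array([np.cos(a),np.sin(a),0]); z=np.array([0,0,-1.]); return np.stack([np.cross(y,z),y,z],1)
np.set_printoptions(precision=4,suppress=True)
E
python3 - <<'E'
from h import *
p=np.array(env.sense()['ee_pos']); 
env.movel([p[0],p[1],0.42])
for a in np.deg2rad([72,252]):
    q=[solver.inverse_kinematics([.56,.125,.42],ori(a+d)) for d in np.deg2rad([-50,0,50])]
    print(a,[None if x is None else x[[0,6]] for x in q])
print(viewer.camera_info('wrist'))
a=np.deg2rad(72) if solver.inverse_kinematics([.56,.125,.42],ori(np.deg2rad(72))) is not None else np.deg2rad(252)
env.reach([.56,.125,.42],ori(a))
S=shot('wrist','w1.png')
for n in('carrier','tab','boss','notch','pin','grinder'):
    print(n,[(np.round(x['at'],4),round(x['score'],2)) for x in tip_of('wrist',n)])
effector.grasp(5); s=env.sense(); print(s['t'],s['ee_pos'],s['joint_positions'],s['gripper_width'])
S=shot('wrist','w2.png')
E
```

```text
1.2566370614359172 [array([-0.7284,  0.2111]), array([-0.6671,  1.0679]), array([-0.5969,  1.9234])]
4.39822971502571 [array([-1.2518, -2.6286]), array([-0.8188, -2.0322]), array([-0.7772, -1.1717])]
{'intrinsics': array([[328.5686,   0.    , 275.7234],
       [  0.    , 328.5686, 199.5511],
       [  0.    ,   0.    ,   1.    ]]), 'T_tool_cam': array([[-0.0001,  0.9633,  0.2683,  0.0767],
       [ 1.    ,  0.0001,  0.0001, -0.0002],
       [ 0.0001,  0.2683, -0.9633, -0.1698],
       [ 0.    ,  0.    ,  0.    ,  1.    ]])}
carrier [(array([0.5612, 0.1257, 0.139 ]), 0.96), (array([ 0.5048, -0.1986, -0.0006]), 0.89), (array([0.6875, 0.3807, 0.002 ]), 0.82), (array([ 0.3542, -0.0057, -0.0008]), 0.66)]
tab [(array([0.6381, 0.3631, 0.0292]), 0.88), (array([0.5352, 0.1532, 0.1652]), 0.84), (array([ 0.5147, -0.2503,  0.0343]), 0.67), (array([0.3455, 0.0326, 0.0225]), 0.59)]
boss [(array([ 0.5103, -0.2005,  0.0367]), 0.84), (array([0.5572, 0.1226, 0.1636]), 0.76), (array([0.6864, 0.3828, 0.0315]), 0.6), (array([ 0.3517, -0.0081,  0.0282]), 0.6)]
notch [(array([0.7346, 0.4042, 0.0025]), 0.86), (array([ 0.3521, -0.0477,  0.0013]), 0.8), (array([ 0.4933, -0.1411, -0.0014]), 0.71), (array([0.5915, 0.0929, 0.1399]), 0.56)]
pin [(array([0.5999, 0.1391, 0.1384]), 0.92)]
grinder []
6.0917 [0.56  0.125 0.42 ] [-0.6671  0.2013  0.4736  1.5332 -0.0923  1.4294  1.0679] 0.0005044701052167674
```

View pics/w2.png

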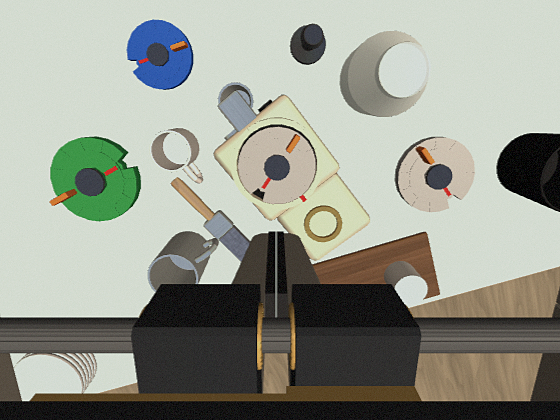

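```bash
python3 - <<'E'
from h import *
S=shot('wrist'); P=cloud(S); p=S[0]
hsv=cv2.cvtColor(p,cv2.COLOR_RGB2HSV)
r=np.linalg.norm(P[...,:2]-[.56,.125],axis=-1)
z=P[...,2]; ok=S[1]>0
h,s=hsv[...,0],hsv[...,1]
tab=ok&(r<.06)&(z>.16)&(s>120)&(h<25)
T=P[tab]; print('tab',tab.sum(),np.median(T,0),T.min(0),T.max(0), 'hue',np.median(h[tab]))
top=T[T[:,2]>np.percentile(T[:,2],60)-.003]; print('tabtop',top.mean(0))
for nm,lo,hi,rm,rx in(('redmark',.135,.15,.052,.068),('redline',.148,.158,.018,.05)):
    m=ok&(z>lo)&(z<hi)&(r>rm)&(r<rx)&(s>140)&((h<8)|(h>172)); print(nm,m.sum(),P[m].mean(0) if m.any() else '')
for nm,m in(('boss',ok&(r<.03)&(z>.158)&(z<.169)&(hsv[...,2]<90)),('disc',ok&(r<.056)&(z>.1495)&(z<.157))):
    Q=P[m]; c,rad=cv2.minEnclosingCircle(np.float32(Q[:,:2]*1000)); print(nm,m.sum(),Q.mean(0),np.median(Q[:,2]),c,rad)
m=ok&(r<.075)&(r>.054)&(z>.139)&(z<.1485); Q=P[m]; c,rad=cv2.minEnclosingCircle(np.float32(Q[:,:2]*1000)); print('collar',m.sum(),np.median(Q[:,2]),c,rad)
E
```

```text
tab 5094 [0.5398 0.134  0.534 ] [0.5191 0.0814 0.1606] [0.5695 0.1824 0.545 ] hue 18.0
tabtop [0.5409 0.1275 0.5347]
redmark 24 [0.6146 0.1472 0.1439]
redline 37 [0.5762 0.1052 0.1536]
boss 498 [0.5583 0.1265 0.1625] 0.16249374909089132 (558.4842529296875, 126.2907943725586) 16.825925827026367
disc 3927 [0.5571 0.1264 0.1527] 0.1526840551743917 (558.98193359375, 126.00366973876953) 52.39811325073242
collar 1616 0.143341638035325 (559.38427734375, 126.3812255859375) 63.958763122558594
```

The wrist view shows the carrier at (276,165), its tab at (293,143), notch at (260,192) and the red mark at (303,198). The centre is (0.5588, 0.1263). The tab sits at about 130° and has to turn about +71° counter-clockwise. I'll push it with the shut fingers along an arc.

```bash
cat >> h.py <<'E'
C=np.array([.5588,.1263]); PIN=np.arctan2(.1472-.1263,.6146-.5588)
def arc(phi,off=.032,z=.159,rad=.039):
    r=np.array([np.cos(phi),np.sin(phi)]); t=np.array([-r[1],r[0]])
    return np.r_[C+rad*r-off*t,z], ori(phi+np.pi/2-np.pi)
def look(fn=None):
    S=shot('wrist',fn); P=cloud(S); hsv=cv2.cvtColor(S[0],cv2.COLOR_RGB2HSV)
    h,s=hsv[...,0],hsv[...,1]; d=P[...,:2]-C; r=np.linalg.norm(d,axis=-1); z=P[...,2]; out={}
    red=(s>140)&((h<8)|(h>172))
    for nm,m in(('line',red&(z>.138)&(z<.158)&(r>.018)&(r<.048)),('mark',red&(z>.138)&(z<.149)&(r>.053)&(r<.068)),
                ('tab',(s>120)&(h>8)&(h<25)&(z>.158)&(z<.18)&(r>.02)&(r<.055))):
        if m.sum()>5: v=d[m].mean(0); out[nm]=(m.sum(),round(np.rad2deg(np.arctan2(v[1],v[0])),1),np.round(P[m].mean(0),4))
    m=(z>.13)&(z<.157)&(r>.02)&(r<.042); out['discz']=round(float(np.median(z[m])),4)
    return out
E
python3 - <<'E'
from h import *
print(look())
a0=np.deg2rad(129.8)
p,o=arc(a0); env.reach(np.r_[p[:2],.25],o); env.movel(p,rate=.1); f0=np.array(env.sense()['wrist_force'])
for d in range(10,61,10):
    p,o=arc(a0+np.deg2rad(d)); env.movel(p,o,rate=.04); s=env.sense()
    print(d,round(s['t'],2),s['ee_pos']-p,s['wrist_force']-f0)
print(look('w3.png'))
E
```

```text
{'line': (np.int64(38), np.float64(-50.4), array([0.5761, 0.1054, 0.1538])), 'mark': (np.int64(24), np.float64(20.6), array([0.6144, 0.1472, 0.1445])), 'tab': (np.int64(110), np.float64(130.0), array([0.5342, 0.1555, 0.1721])), 'discz': 0.1529}
10 8.41 [0.0004 0.0002 0.0007] [ 0.5542 -0.6476  0.6926]
20 8.78 [ 0.0004 -0.      0.0003] [ 0.3556  0.0681 -0.0447]
30 9.14 [0.0004 0.     0.0001] [ 0.6446 -1.017   0.3436]
40 9.51 [0.0003 0.     0.0001] [ 0.373   0.1568 -0.6604]
50 9.88 [0.0003 0.0001 0.    ] [-0.7131 -1.0641 -0.3079]
60 10.24 [0.0003 0.0001 0.    ] [ 0.5548 -0.9384 -0.8172]
{'tab': (np.int64(489), np.float64(172.9), array([0.5171, 0.1315, 0.1707])), 'discz': 0.1529}
```

View pics/w3.png

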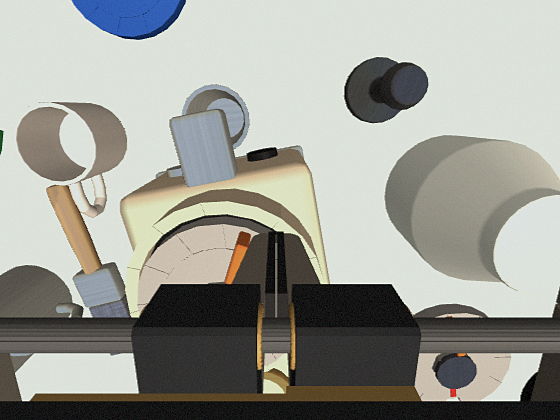

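The tab has been pushed to about 173° and shows at (240,255), left of the fingertips, with about 17° of lag. I'll continue to just short of the goal, back off and measure.

```bash
python3 - <<'E'
from h import *
for d in (200,210):
    p,o=arc(np.deg2rad(d)); env.movel(p,o,rate=.04)
print(look())
p,o=arc(np.deg2rad(203)); env.movel(p,o,rate=.08)
env.movel(np.r_[p[:2],.30],rate=.2)
env.reach([.558,.126,.40],ori(np.deg2rad(80)))
print(look('w4.png'),env.sense()['t'])
E
```

```text
{'tab': (np.int64(503), np.float64(-167.3), array([0.5178, 0.1171, 0.1708])), 'discz': 0.1529}
{'line': (np.int64(42), np.float64(10.8), array([0.5852, 0.1313, 0.1538])), 'mark': (np.int64(26), np.float64(20.2), array([0.6143, 0.1467, 0.1445])), 'tab': (np.int64(117), np.float64(-168.9), array([0.5212, 0.1189, 0.1716])), 'discz': 0.1529} 12.8167
```

```bash
python3 - <<'E'
from h import *
p,o=arc(np.deg2rad(203)); env.reach(np.r_[p[:2],.22],o); env.movel(p,rate=.1)
for d in (210,219.6):
    p,o=arc(np.deg2rad(d)); env.movel(p,o,rate=.03)
env.pause(.2); s=env.sense(); print(s['ee_pos']-p,s['joint_positions'])
p,o=arc(np.deg2rad(212)); env.movel(p,o,rate=.08)
env.movel(np.r_[p[:2],.30],rate=.2)
env.reach([.558,.126,.40],ori(np.deg2rad(80)))
print(look('w5.png'),env.sense()['t'])
print(tip_of('wrist','notch')[:4],tip_of('wrist','pin'))
i=cv2.imread('pics/w5.png')[100:300,180:400]; cv2.imwrite('pics/w5c.png',cv2.resize(i,None,fx=3,fy=3,interpolation=cv2.INTER_CUBIC)[:600,:660])
E
```

```text
[0.     0.0002 0.    ] [-0.4234  0.3233  0.139   1.9696 -0.0585  0.8524  2.0082]
{'line': (np.int64(41), np.float64(20.2), array([0.5841, 0.1356, 0.1537])), 'mark': (np.int64(27), np.float64(20.2), array([0.6141, 0.1467, 0.1441])), 'tab': (np.int64(124), np.float64(-159.8), array([0.523 , 0.1131, 0.1714])), 'discz': 0.153} 17.2167
[{'at': [0.6025, 0.1382, 0.1394], 'score': 0.73}, {'at': [0.7345, 0.4069, -0.0011], 'score': 0.7}, {'at': [0.3523, -0.0486, -0.0016], 'score': 0.64}, {'at': [0.4929, -0.1388, 0.0007], 'score': 0.64}] [{'at': [0.6035, 0.1369, 0.1386], 'score': 0.85}]
```

View pics/w5c.png

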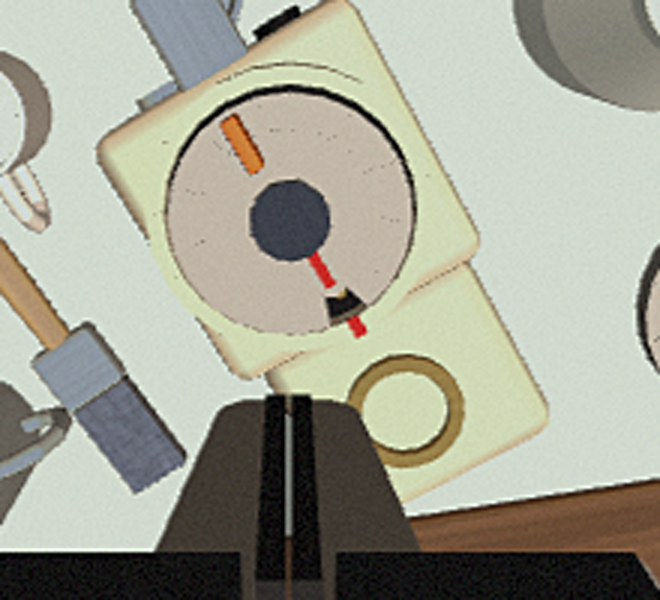

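The crop shows the notch at (345,305) lined up with the red mark at (358,327), with the brass pin visible inside it. Next I press the boss down, watching the force.

```bash
python3 - <<'E'
from h import *
o=ori(np.deg2rad(110)); env.reach([C[0],C[1],.20],o); env.movel([C[0],C[1],.167],rate=.05); env.pause(.2)
f0=np.array(env.sense()['wrist_force']); z=.167; 
while z>.150:
    z-=.001 if z>.1565 else .0004
    env.movel([C[0],C[1],z],rate=.02); env.pause(.08)
    s=env.sense(); f=s['wrist_force']-f0; print(round(z,4),round(s['ee_pos'][2],4),f)
    if f[2]>15: break
env.movel([C[0],C[1],.25],rate=.1)
env.reach([.558,.126,.40],ori(np.deg2rad(80)))
print(look('w6.png'),env.sense()['t'])
E
```

```text
0.166 0.166 [ 0.33   -0.3408 -0.7998]
0.165 0.165 [ 0.6323 -0.6749 -0.5336]
0.164 0.164 [ 0.1249  0.7344 -0.0264]
0.163 0.1631 [ 0.5489 -0.5533  0.1458]
0.162 0.1622 [-0.6681  0.7725  3.9924]
0.161 0.161 [0.6545 1.0253 2.7645]
0.16 0.1599 [ 1.4878 -0.12    2.467 ]
0.159 0.159 [1.7301 0.8125 1.9478]
0.158 0.158 [2.8487 0.4135 2.2615]
0.157 0.157 [2.0961 0.9779 1.9718]
0.156 0.156 [2.8519 0.8216 2.5004]
0.1556 0.1556 [2.9104 1.156  3.6279]
0.1552 0.1553 [2.5147 1.0535 3.9554]
0.1548 0.1548 [2.7885 0.6894 3.0992]
0.1544 0.1545 [2.5233 0.1282 3.7891]
0.154 0.1545 [2.9814 0.6835 6.0193]
0.1536 0.1544 [1.142  1.6906 8.4828]
0.1532 0.1544 [ 0.5322  0.095  11.7461]
0.1528 0.1544 [-0.3968 -0.1703 14.5341]
0.1524 0.1544 [-2.0538 -0.0695 17.1782]
{'line': (np.int64(38), np.float64(20.2), array([0.584 , 0.1356, 0.1446])), 'mark': (np.int64(27), np.float64(20.3), array([0.6138, 0.1466, 0.1443])), 'tab': (np.int64(102), np.float64(-159.4), array([0.5233, 0.1129, 0.1632])), 'discz': 0.144} 27.6333
```

Disc top is at 0.144 m, flush with the collar. The notch is aligned to within about 1° and the hand is clear, so I'm handing in.

```bash
python3 -c "
from h import *
print(workorder.finish_job())"
```

```text
the job is handed in; nothing more can be done
None
```

The burr carrier is turned onto the pin and pressed fully home, flush with the collar by the wrist camera's last look (disc top 0.144 m); the hand is clear and the job is handed in, but no verdict came back.

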